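Weigh a filled casting ring on the sprung hook scale

ROBOT

A 6-joint arm with a two-finger parallel gripper is mounted at the origin on the work surface. World frame = base frame: x ahead of the robot, y to its left, z up, the work surface at z = 0. Lengths are in m, angles in degrees, forces in N, time in s.
With the tool pointing down it reaches from about 0.325 to 0.85 m from the base axis. Payload 15.5 kg.
Tool frame: the origin (TCP) lies midway between the tips of the shut fingers; the grasp point (between the pads) lies 19 mm behind it; y points along the fingers, x is the direction in which the jaws open and shut, and the axes are right-handed (so a half turn about y gives the same grasp; the last joint's range is limited). The gripper opens to 91 mm and grips with 3 to 60 N. Pads are 32 mm wide; open, the fingers measure 118 mm over their backs; the gripper's body (76 mm by 178 mm) begins 60 mm behind the grasp point.
Start: joints at [57.897, 28.281, 77.091, -0, 74.628, -5.472], TCP at [0.28, 0.559, 0.214] pointing down, gripper open.
Joint ranges: [-166.48, 166.48], [-47.26, 123.95], [12.59, 153.08], [-70.14, 250.14], [6.76, 159.57], [-176.63, 176.63]. Speed limits (degrees/s): [108.29, 108.29, 147.25, 172.46, 172.46, 172.46].

INTERFACE

Orientations are given as a 3x3 rotation matrix whose columns are the frame's x, y, z axes.
In Python, from bench import ctrl gives the robot as it stands. The module is installed in compiled form; this text tells all that it offers. Calls block until the motion is done:
- ctrl.goto(position, orientation): joint-space move of the TCP to a pose.
- ctrl.move_l(position, vel=0.15, ori=None, contact_N=None): straight line of the TCP; ori=None keeps the orientation; vel is the mean speed in m/s. With contact_N (N) it stops when the force on the tool has changed by that much, and returns True; else False.
- ctrl.movej(angles): joint-space move.
- ctrl.command_gripper(opening): opening from 0.0 (shut) to 1.0 (fully open); the grip force is fixed at half the most; returns when the fingers have stopped.
- ctrl.sleep(seconds).
- ctrl.ik(position, orientation): joint angles nearest the present ones, or None.
- ctrl.read_camera(name): name is "side" or "top"; returns the picture (480x640x3 uint8, blue, green, red); there is no depth.
- ctrl.camera_params(name): a dict with "fx", "fy", "cx", "cy" (pixels), "pose" (4x4, takes a point from camera to world coordinates). Camera axes: x right, y up, looking along -z (the intrinsics and any distortion apply to the point x, -y, -z); pixel columns grow to the right and rows downward; lengths in m; the calibration is good to about 2 mm. A picture is of the moment at which its call begins. camera_params takes no time and is no camera call.
A pose or a line that the arm cannot do raises ctrl.MotionError and nothing moves.
- ctrl.sign_off(): hands the job in, once; it reports no verdict.
Readings, each from a call of its own:
- ctrl.current_t(): time.
- ctrl.current_q(): joint angles.
- ctrl.current_dq(): joint speeds.
- ctrl.current_effort(): joint torques, N m.
- ctrl.current_tool_pos(): TCP position.
- ctrl.current_eef_rot(): TCP orientation.
- ctrl.current_contact_force(): force on the tool from outside, world axes, zero at the start.
- ctrl.current_wrist_torque(): the same for the moment, N m.
- ctrl.current_grip_width(): opening from 0.0 (shut) to 1.0 (fully open).
Only numpy, scipy, OpenCV 4.12 (cv2) and the standard library are available. Lean on these libraries where they do the work, as an engineer would, in place of code of your own. Each camera call takes 0.05 s, during which the arm holds its last target.

TASK

Weigh the filled casting ring: hold it by the plate above its wire bail, hang the bail in the dip of the sprung hook, lower it slowly until the spring carries the whole weight, then let go without the hook dropping or springing up and keep your hand off while it hangs still for two seconds. Then slowly lift it off the hook by its plate and stand it upright wholly on the firing tile, and let go. Never jerk, push hard on or overstretch the scale, keep the ring upright, set it down softly and leave everything else where it is.

Things in the scene. Friction and masses are not known exactly. Their poses are not given: they have to be found in the camera images.
- ring_grip (a point): centre of the upright grip plate on top of the filled casting ring, 123 mm above its underside. The plate stands on the peak of the ring's wire bail: 24 mm along the ring's x, 12 mm thick along y, 44 mm tall (101 to 145 mm above the underside). Grip it across its 12 mm.
- ring_eye (a point): inner side of the bail's peak, on the ring's axis, 95 mm above the underside, 28 mm below ring_grip: this bears on the hook. The bail is a pointed arch of 6 mm wire in the ring's y-z plane; its opening (seen through along x) runs from the ring's top at 44 mm to here and is about 40 mm wide up to 75 mm height, then narrows to the peak.
- ring_foot (a point): centre of the casting ring's underside.
- ring: the casting ring with bail and plate: a steel cylinder 58 mm in diameter, 44 mm tall, standing upright; 145 mm tall in all. Origin at the centre of its underside, z up, x through the bail's opening; front and back are alike. Mass unknown, 0.25 to 0.93 kg; centre of mass on the axis.
- hook_seat (a point): bearing point in the dip of the scale's hook; moves down with the hook; 215 mm above the table when empty. The hook is an 8 mm round bar along the scale's x. Its free tip lies 20 mm beyond the dip (-x), its top 14 mm above this point (also behind the dip); the dip's underside is 10 mm below. When seated, ring_eye is within 5 mm of this point and the ring's x lies along the hook.
- scale: the sprung hook scale, fixed to the table: base plate 200 x 130 x 16 mm and a white column 40 x 54 mm, 250 mm tall, whose front face stands 110 mm behind the dip. Origin under the column's centre, 130 mm behind the dip; the hook points along its -x, z is up. Never push on it with more than 15 N by hand or 35 N with the ring.
- hook (a joint): how far the hook is pulled down, m; 0 when empty (top stop). Spring 120 N/m, preload 0.4 N, lightly damped: a mass m settles at (9.81 m - 0.4)/120, 17 to 73 mm. Never beyond 90 mm, the end of its range. Motion faster than 60 mm/s up or down is a jerk; letting go with about 0.4 N (40 g) or more of the load still carried, or pressed down, by the hand can cause one.
- tile_top (a point): centre of the upper face of the firing tile, a flat square terracotta tile 115 x 115 mm, 12 mm thick, fixed on the table. The ring's foot centre must end within 28 mm of this point horizontally. Set it down slowly: a contact of over 60 N is a hard blow.
- tile: the firing tile; origin at the centre of its underside.
- spare_ring: bystander, leave alone: a second, plain steel casting ring without any bail, 52 wide, 40 tall mm; origin at the centre of its underside.
- cup: bystander, leave alone: white plastic cup, rim 72 wide, 85 tall mm; origin at the centre of its underside.
- bowl: bystander, leave alone: green mixing bowl, rim 124 wide, 60 tall mm; origin at the centre of its underside.
- jar: bystander, leave alone: small amber jar, 56 wide, 70 tall mm; origin at the centre of its underside.
- model: bystander, leave alone: plaster jaw model, 62 x 60 x 28 mm; origin at the centre of its underside.
- marker: bystander, leave alone: marker pen lying down, 130 long, 13 thick mm; origin at the centre of its underside.
- handpiece: bystander, leave alone: grinding handpiece lying down, 150 long, 20 thick mm; origin at the centre of its underside.

How it is judged (in metres and radians):
On the way:
1. the ring hangs by its bail in the dip of the hook, untouched by the robot and settled, for one second (contact force between ring and scale above 2 N and contact force between each of the arm, the fingers and ring below 0.05 N and distance between ring_eye and hook_seat below 0.012 m and value of joint hook above 0.012 m and velocity of joint hook between -0.015 and 0.015 m/s and linear speed of ring below 0.03 m/s and angle between ring_grip's own z axis and vertical below 0.2 rad), for 1 s.
At the end, for the whole second after the job is handed in: The ring stands upright (within 0.06 rad) and at rest on the firing tile, its foot centre within 28 mm of the tile's centre (so wholly on it) and its underside on the tile's face (within 4 mm); the hook is empty and back at its top (within 6 mm) (horizontal distance between ring_foot and tile_top below 0.028 m and z of ring_foot in the frame of tile_top between -0.004 and 0.004 m and angle between ring_grip's own z axis and vertical below 0.06 rad and linear speed of ring below 0.01 m/s and value of joint hook below 0.006 m); the robot touches nothing.
It fails at once if the hook is jerked: it moves faster than 60 mm/s (velocity of joint hook above 0.06 m/s or velocity of joint hook below -0.06 m/s).
It fails at once if the scale is overloaded: the ring presses on it with more than 35 N or the robot with more than 15 N, or its hook is pulled beyond 90 mm (contact force between ring and scale above 35 N or contact force between any of the arm, the fingers and scale above 15 N or value of joint hook above 0.09 m).
It fails at once if the ring is tipped by more than 0.5 rad (angle between ring_grip's own z axis and vertical above 0.5 rad).
It fails at once if the ring hits the tile with more than 60 N (contact force between ring and tile above 60 N).
It fails at once if a bystander is moved by more than 30 mm (distance of any of spare_ring, cup, bowl, jar, model, marker, handpiece from where it was at the start of the episode above 0.03 m).
It also fails if it takes over 72 s, if anything falls off the work surface, if the arm or the gripper's body presses on something with over 40 N, if the wrist force passes 120 N, or if a joint passes its speed limit or range.

## Working session

There is one attempt and no reset: what is moved stays moved. The work goes in short steps, each a Python script; the robot and the scene stay as the last script left them, time stands still between calls to the robot, and variables do not carry over. Pictures are saved under pics/ and viewed, and the job is handed in when it is done.

```bash
mkdir -p pics; python3 - <<'E'
from bench import ctrl
import cv2,numpy as np
np.set_printoptions(precision=4,suppress=True)
for n in("side","top"):
    cv2.imwrite(f"pics/{n}0.png",ctrl.read_camera(n)); print(n,ctrl.camera_params(n))
print(ctrl.current_t(),ctrl.current_eef_rot(),ctrl.current_contact_force())
E
```

```text
side {'fx': 497.26592600604107, 'fy': 497.26592600604107, 'cx': 321.6955996184572, 'cy': 245.96465447839654, 'pose': array([[ 0.9916,  0.0919, -0.0905,  0.4657],
       [-0.129 ,  0.699 , -0.7034, -0.8925],
       [-0.0015,  0.7092,  0.705 ,  0.9813],
       [ 0.    ,  0.    ,  0.    ,  1.    ]])}
top {'fx': 466.43992509667174, 'fy': 466.43992509667174, 'cx': 319.02739818407196, 'cy': 242.80946666475145, 'pose': array([[-0.0002,  0.9887, -0.1498,  0.4358],
       [-1.    ,  0.0005,  0.0048, -0.0594],
       [ 0.0048,  0.1498,  0.9887,  1.2004],
       [ 0.    ,  0.    ,  0.    ,  1.    ]])}
0.1 [[ 0.4483 -0.0006 -0.8939]
 [ 0.8939 -0.0009  0.4483]
 [-0.0011 -1.      0.0001]] [ 0.3936 -0.1537  0.579 ]
```

View pics/side0.png

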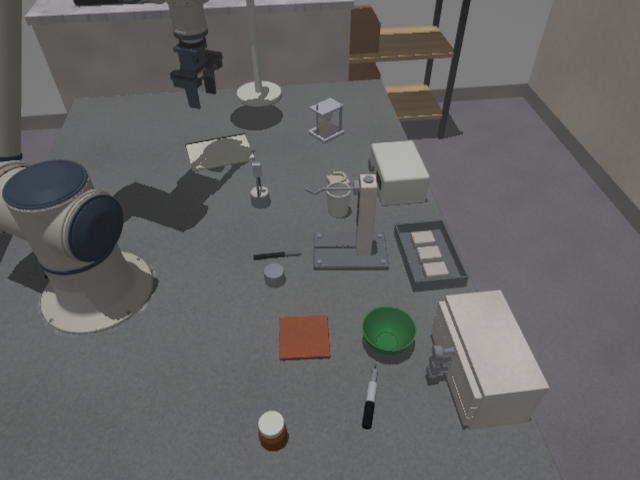

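View pics/top0.png

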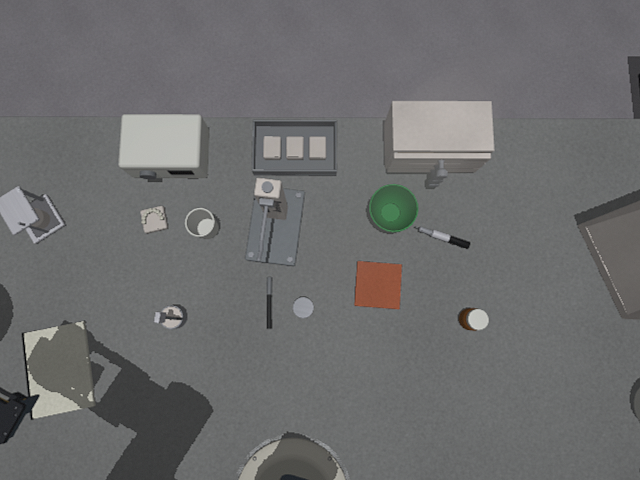

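```bash
cat > h.py <<'E'
import cv2,numpy as np
from bench import ctrl
np.set_printoptions(precision=4,suppress=True)
def cam(n):
    p=ctrl.camera_params(n);P=np.array(p["pose"]);K=np.array([[p["fx"],0,p["cx"]],[0,p["fy"],p["cy"]],[0,0,1]])
    return P,K
F=np.diag([1,-1,-1.])
def ray(n,uv):
    P,K=cam(n);d=P[:3,:3]@F@np.linalg.inv(K)@[*uv,1];return P[:3,3],d/np.linalg.norm(d)
def onz(n,uv,z):
    o,d=ray(n,uv);return o+d*(z-o[2])/d[2]
def proj(n,X):
    P,K=cam(n);c=F@P[:3,:3].T@(np.array(X)-P[:3,3]);q=K@c;return q[:2]/q[2]
def tri(a,b):
    (o,d),(p,e)=ray("side",a),ray("top",b)
    s=np.linalg.lstsq(np.c_[d,-e],p-o,rcond=None)[0];A=o+d*s[0];B=p+e*s[1];return (A+B)/2,np.linalg.norm(A-B)
def crop(img,x,y,w,h,k,name):
    cv2.imwrite(f"pics/{name}.png",cv2.resize(img[y:y+h,x:x+w],None,fx=k,fy=k,interpolation=cv2.INTER_CUBIC))
E
python3 - <<'E'
from h import *
s=cv2.imread("pics/side0.png");t=cv2.imread("pics/top0.png")
a=cv2.resize(s[145:215,220:300],(400,350),interpolation=2);b=cv2.resize(t[285:345,135:215],(400,300),interpolation=2)
cv2.imwrite("pics/ringz.png",np.vstack([a,b]))
a=cv2.resize(s[160:280,290:410],(400,400),interpolation=2);b=cv2.resize(t[165:285,220:340],(400,400),interpolation=2)
cv2.imwrite("pics/scalez.png",np.hstack([a,b]))
E
```

```text
(no output)
```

View pics/ringz.png

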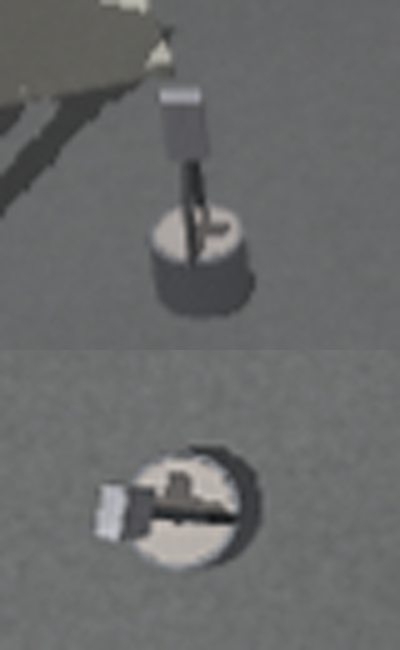

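View pics/scalez.png

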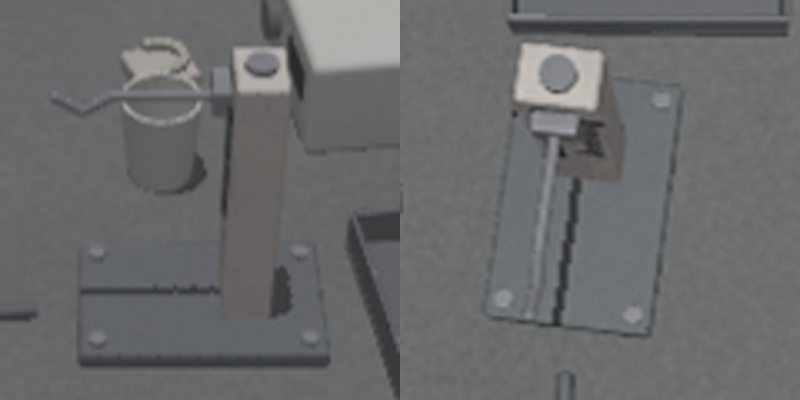

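```bash
python3 - <<'E'
from h import *
S=lambda x,y:(290+x*.3-.35,160+y*.3-.35)
T=lambda x,y:(220+(x-400)*.3-.35,165+y*.3-.35)
c=[T(485,316),T(650,335),T(683,85)]
c=[onz("top",p,.016) for p in c];print("base",c,[np.linalg.norm(c[i]-c[i+1]) for i in(0,1)])
d=c[2]-c[1];print("yaw scale",np.degrees(np.arctan2(d[1],d[0])))
a=onz("top",T(553,140),.225);b=onz("top",T(530,316),.225);d=a-b;print("hook",a,b,np.degrees(np.arctan2(d[1],d[0])),np.linalg.norm(d))
print("tip tri",tri(S(54,97),T(530,316)))
t=onz("top",T(558,72),.25);print("col top",t,"tri",tri(S(262,62),T(558,72)))
# side: dip center, tip on z
print("dip side z.211",onz("side",S(82,110),.211),"tip side",onz("side",S(54,97),.225))
# tile & ring
t=cv2.imread("pics/top0.png");s=cv2.imread("pics/side0.png")
for n,im in(("top",t),("side",s)):
    i=im.astype(int);m=((i[...,2]>90)&(i[...,2]-i[...,1]>60)&(i[...,1]<90)).astype(np.uint8)
    cs,_=cv2.findContours(m,0,2);k=max(cs,key=cv2.contourArea);
    M=cv2.moments(k);uv=(M["m10"]/M["m00"],M["m01"]/M["m00"]);r=cv2.minAreaRect(k);print(n,"tile",r,onz(n,uv,.012))
RS=lambda x,y:(220+x/5-.4,145+y/5-.4);RT=lambda x,y:(135+x/5-.4,285+(y-350)/5-.4)
print("plate top tri",tri(RS(181,96),RT(112,513)),onz("top",RT(112,513),.145),onz("side",RS(181,96),.145))
a,b=onz("top",RT(100,487),.145),onz("top",RT(98,538),.145);print(a-b)
a,b=onz("top",RT(128,487),.145),onz("top",RT(122,540),.145);print(a-b)
(print("disc",onz("top",RT(183,511),.044)))
a,b=onz("side",RS(162,90),.145),onz("side",RS(202,90),.145);print("side edge",b-a)
a,b=onz("side",RS(166,158),.101),onz("side",RS(208,162),.101);print("side low edge",b-a)
E
```

```text
base [array([0.5722, 0.1234, 0.016 ]), array([ 0.5576, -0.003 ,  0.016 ]), array([ 0.7544, -0.0274,  0.016 ])] [np.float64(0.12726289366399468), np.float64(0.1982512571629634)]
yaw scale -7.056744349044491
hook [0.6617 0.0502 0.225 ] [0.5481 0.0628 0.225 ] -6.313569887799054 0.1143066932813101
tip tri (array([0.549 , 0.0628, 0.2254]), np.float64(0.0018385586612896933))
col top [0.6998 0.045  0.25  ] tri (array([0.6985, 0.0443, 0.2563]), np.float64(0.0009552161890583723))
dip side z.211 [0.5704 0.0631 0.211 ] tip side [0.55   0.0634 0.225 ]
top tile ((391.8968505859375, 286.14984130859375), (15.282681465148926, 43.2281494140625), 3.5763344764709473) [ 0.4861 -0.2548  0.012 ]Traceback (most recent call last):
  File "<stdin>", line 16, in <module>
ValueError: max() iterable argument is empty
```

```bash
python3 - <<'E'
from h import *
t=cv2.imread("pics/top0.png");s=cv2.imread("pics/side0.png")
for n,im in(("top",t),("side",s)):
    h=cv2.cvtColor(im,cv2.COLOR_BGR2HSV)
    m=(((h[...,0]<12)|(h[...,0]>172))&(h[...,1]>110)&(h[...,2]>60)).astype(np.uint8)
    cs,_=cv2.findContours(m,0,2);k=max(cs,key=cv2.contourArea)
    M=cv2.moments(k);uv=(M["m10"]/M["m00"],M["m01"]/M["m00"]);r=cv2.minAreaRect(k);print(n,"tile",r,onz(n,uv,.012))
RS=lambda x,y:(220+x/5-.4,145+y/5-.4);RT=lambda x,y:(135+x/5-.4,285+(y-350)/5-.4)
print("plate top tri",tri(RS(181,96),RT(112,513)),onz("top",RT(112,513),.145),onz("side",RS(181,96),.145))
a,b=onz("top",RT(100,487),.145),onz("top",RT(98,538),.145);print(a-b)
a,b=onz("top",RT(128,487),.145),onz("top",RT(122,540),.145);print(a-b)
print("disc",onz("top",RT(183,511),.044))
a,b=onz("side",RS(162,90),.145),onz("side",RS(202,90),.145);print("side edge",b-a)
a,b=onz("side",RS(166,158),.101),onz("side",RS(208,162),.101);print("side low edge",b-a)
# bail feet in top crop / bail direction
a,b=onz("top",RT(238,520),.047),onz("top",RT(112,513),.145);print("bail dir",a-b)
E
```

```text
top tile ((377.9162292480469, 284.6725769042969), (45.384368896484375, 44.67190170288086), 4.085616588592529) [ 0.5081 -0.2145  0.012 ]
side tile ((303.876953125, 337.5467529296875), (42.2133674621582, 49.49871826171875), 87.61405944824219) [ 0.5096 -0.221   0.012 ]
plate top tri (array([0.4284, 0.2969, 0.1452]), np.float64(0.0014224246571750152)) [0.4277 0.2969 0.145 ] [0.4291 0.2972 0.145 ]
[0.0225 0.0003 0.    ]
[ 0.0234 -0.0015  0.    ]
disc [0.4278 0.2964 0.044 ]
side edge [ 0.0228 -0.003   0.    ]
side low edge [ 0.0242 -0.0071  0.    ]
bail dir [-0.0041 -0.0284 -0.098 ]
```

```bash
cat >> h.py <<'E'
def R(yaw):
    a=np.radians(yaw);x=np.array([-np.sin(a),np.cos(a),0]);y=np.array([0,0,-1.]);return np.c_[x,y,np.cross(x,y)]
def fz(n=10):
    v=[]
    for _ in range(n): v.append(ctrl.current_contact_force()); ctrl.sleep(.02)
    return np.mean(v,0),np.std(v,0)
E
python3 - <<'E'
from h import *
ctrl.goto([.4282,.2968,.20],R(-7));
ctrl.move_l([.4282,.2968,.112],vel=.08);ctrl.sleep(.2)
print(ctrl.current_t(),ctrl.current_tool_pos(),ctrl.current_q(),fz(),ctrl.current_wrist_torque())
cv2.imwrite("pics/a.png",np.hstack([cv2.resize(ctrl.read_camera("side")[100:240,190:330],(400,400)),cv2.resize(ctrl.read_camera("top")[240:380,100:240],(400,400))]))
E
```

```text
2.7 [0.4284 0.2969 0.1123] [ 28.1584  27.4895  98.441   -0.002   54.0345 -54.8419] (array([ 0.2957,  0.1256, -0.2041]), array([0.1606, 0.4513, 0.528 ])) [ 0.0272 -0.0088 -0.0593]
```

View pics/a.png

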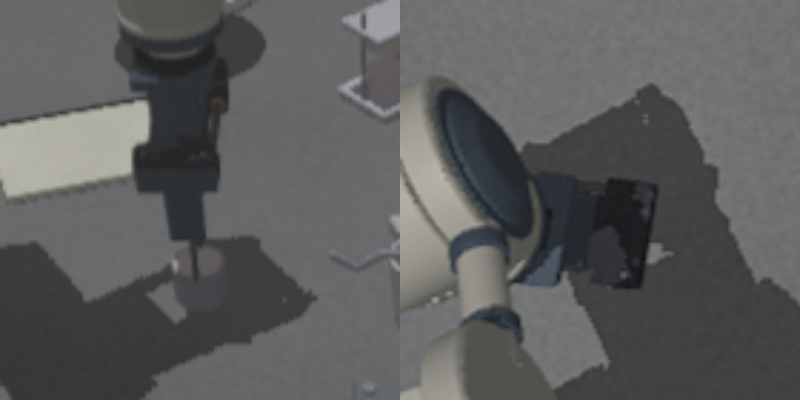

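The hand straddles the plate with the ring upright under it (side crop around (195,220)). Next I grip it, lift it and weigh it.

```bash
python3 - <<'E'
from h import *
b=fz(30);ctrl.command_gripper(0.0);print(ctrl.current_grip_width(),fz(10))
ctrl.move_l([.4284,.2969,.17],vel=.05);ctrl.sleep(.3);f=fz(30);print("base",b,"lift",f,"m",(b[0]-f[0])[2]/9.81)
# carry to in front of the hook: eye at seat+30 -> TCP = seat+17+30
u=np.array([np.cos(np.radians(-6.7)),np.sin(np.radians(-6.7))])
dip=np.array([.5697,.0607]);p=dip-u*.075
ctrl.move_l([*(p+[0,.0]),.262],vel=.18,ori=R(-6.7));ctrl.sleep(.3)
print(ctrl.current_t(),ctrl.current_tool_pos(),ctrl.current_grip_width(),fz(10),ctrl.current_wrist_torque())
cv2.imwrite("pics/b.png",np.hstack([cv2.resize(ctrl.read_camera("side")[120:280,230:390],(400,400)),cv2.resize(ctrl.read_camera("top")[150:350,180:380],(400,400))]))
E
```

```text
0.12645194059576315 (array([-0.2552,  1.5081, -2.9964]), array([0.2808, 0.4969, 0.379 ]))
base (array([-0.0554,  0.0639, -0.0029]), array([0.4167, 0.5929, 0.5417])) lift (array([-0.0675,  0.1451, -7.0607]), array([0.5219, 0.449 , 0.519 ])) m 0.7194460639043896
8.7917 [0.4951 0.0697 0.2619] 0.12701432913331184 (array([-0.1839,  0.051 , -7.0379]), array([0.4327, 0.5155, 0.6508])) [ 0.0437 -0.0203  0.0033]
```

View pics/b.png

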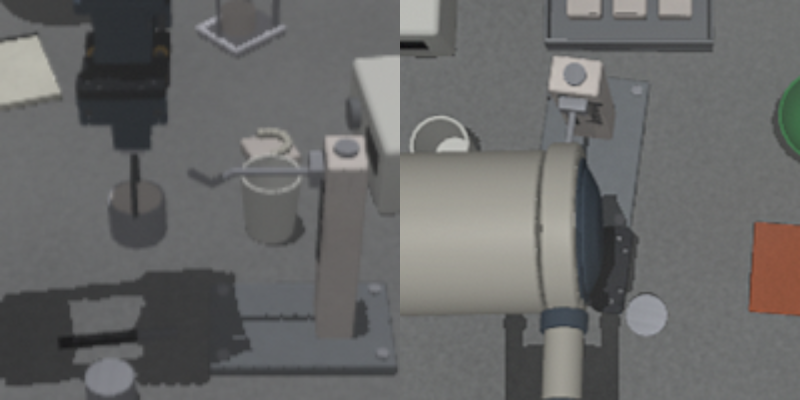

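```bash
python3 - <<'E'
from h import *
print(ctrl.move_l([.5697,.0607,.262],vel=.05,contact_N=3));ctrl.sleep(.2)
print(ctrl.current_t(),ctrl.current_tool_pos(),fz(10)[0])
s=ctrl.read_camera("side");cv2.imwrite("pics/c.png",cv2.resize(s[130:250,260:400],(700,600),interpolation=2))
E
```

```text
False
10.9083 [0.5696 0.0607 0.2621] [-0.1657 -0.0172 -7.0351]
```

View pics/c.png

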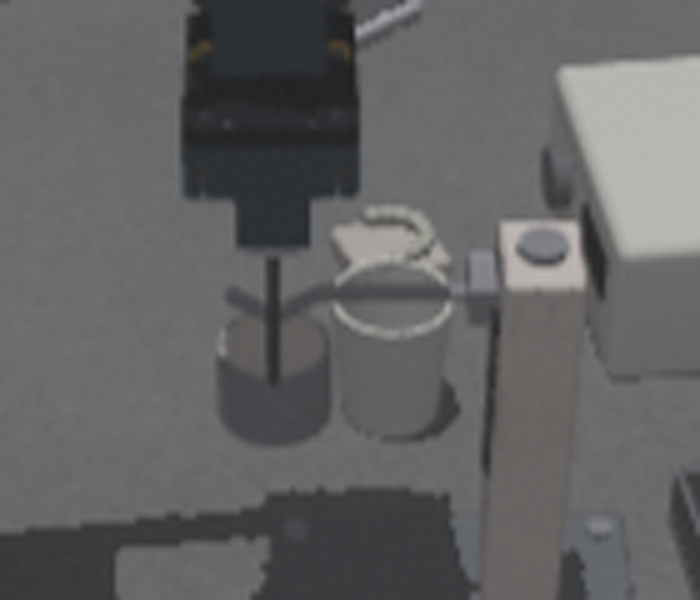

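The bail (272,330) sits right over the dip (270,310), with the hook running through its opening. I'll lower it slowly now.

```bash
python3 - <<'E'
from h import *
p=[.5697,.0607]
for z,v in((.238,.03),(.222,.015),(.205,.015),(.19,.015),(.181,.012)):
    ctrl.move_l([*p,z],vel=v); f=fz(8);print(z,ctrl.current_t(),ctrl.current_tool_pos()[2],f[0],ctrl.current_wrist_torque(),flush=True)
    if f[0][2]>-.3: break
s=ctrl.read_camera("side");cv2.imwrite("pics/d.png",cv2.resize(s[140:260,260:400],(700,600),interpolation=2))
E
```

```text
0.238 12.2083 0.23822317425709322 [ 0.1303 -0.1369 -6.7435] [-0.0221  0.0364 -0.0281]
0.222 13.5583 0.22210602231714022 [ 0.6016  0.5565 -5.3911] [ 0.1663 -0.1038 -0.0624]
0.205 14.975 0.20508452423364132 [ 0.7132  1.3615 -3.0196] [ 0.2717 -0.1955 -0.0119]
0.19 16.2583 0.1900994386574256 [ 0.9501  1.6877 -1.4556] [ 0.4041 -0.1781  0.0417]
0.181 17.2917 0.18110030318511897 [ 1.5418  1.902  -0.1875] [ 0.4808 -0.2535 -0.0519]
```

View pics/d.png

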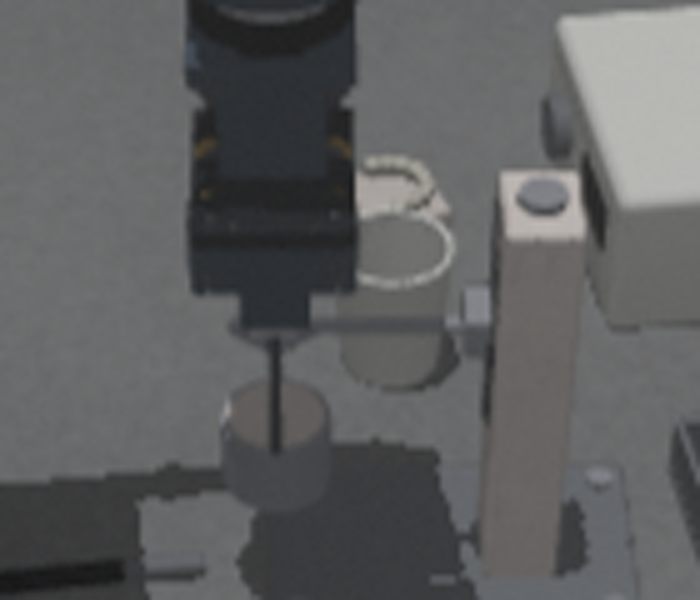

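The hook has sagged and the spring carries nearly everything. A small sideways force remains (+x 1.5, +y 1.9 N), so I'll relax that before letting go.

```bash
python3 - <<'E'
from h import *
p=np.array([.5697,.0607,.181])
for i in range(4):
    f=fz(15)[0]; print(ctrl.current_t(),p,f,flush=True)
    if abs(f[0])<.35 and abs(f[1])<.35: break
    d=np.clip(np.array([f[0],f[1],0])*.0008,-.0015,.0015); p=p+d
    ctrl.move_l(p,vel=.008)
print(ctrl.current_wrist_torque())
E
```

```text
17.5917 [0.5697 0.0607 0.181 ] [ 1.2341  2.0967 -0.2898]
18.2167 [0.5707 0.0622 0.181 ] [-1.8434 -5.2968 -0.2244]
18.8833 [0.5692 0.0607 0.181 ] [ 4.2796  3.086  -0.5259]
19.55 [0.5707 0.0622 0.181 ] [-0.8994 -5.5897 -0.2945]
[ 0.6373 -0.2354 -0.0031]
```

```bash
python3 - <<'E'
from h import *
p=np.array([.5701,.0612,.181]);ctrl.move_l(p,vel=.004)
for i in range(4):
    f=fz(20)[0]; print(ctrl.current_t(),p,f,ctrl.current_wrist_torque(),flush=True)
    if abs(f[0])<.4 and abs(f[1])<.4 and i: break
    if i==3: break
    d=np.clip(np.array([f[0],f[1],0])*.00015,-.0005,.0005); p=p+d
    if f[2]<-.15: p[2]+=f[2]/120
    elif f[2]>.15: p[2]+=f[2]/120
    ctrl.move_l(p,vel=.003)
E
```

```text
20.5167 [0.5701 0.0612 0.181 ] [-0.2943  0.2828 -0.2812] [0.0715 0.1382 0.011 ]
21.7833 [0.5701 0.0612 0.1787] [-1.7334 -1.4517 -0.0695] [-0.2762  0.3335 -0.0675]
22.3833 [0.5698 0.061  0.1787] [-0.1231  0.7447 -0.0769] [ 0.2638 -0.0528  0.0071]
22.9667 [0.5698 0.0611 0.1787] [ 0.8691  0.554  -0.1641] [ 0.1023 -0.2934 -0.0138]
```

```bash
python3 - <<'E'
from h import *
ctrl.command_gripper(0.6);print(ctrl.current_t(),ctrl.current_grip_width(),fz(15)[0]);ctrl.sleep(.5)
for i in range(2):
    s=ctrl.read_camera("side");cv2.imwrite(f"pics/e{i}.png",cv2.resize(s[140:260,260:400],(400,343),interpolation=2));ctrl.sleep(.8)
print(ctrl.current_t(),fz(10)[0])
cv2.imwrite("pics/e.png",np.hstack([cv2.imread("pics/e0.png"),cv2.imread("pics/e1.png")]))
E
```

```text
23.7583 0.5979219000365011 [0.0868 0.031  0.0027]
26.2083 [ 0.0407 -0.1945  0.1114]
```

View pics/e.png

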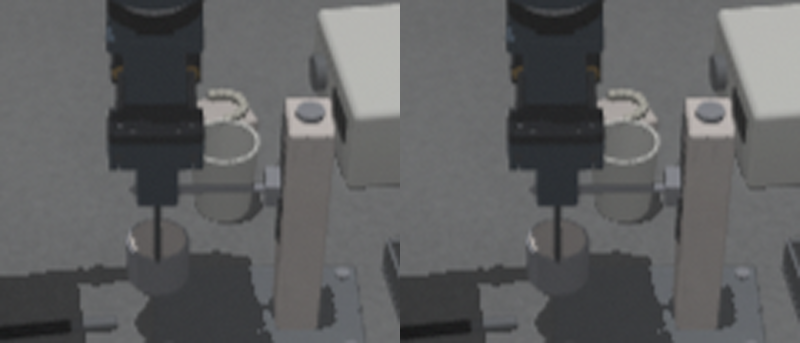

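It hangs still and free: both frames match and the force on the hand is about 0. Now I grip again and lift off slowly.

```bash
python3 - <<'E'
from h import *
ctrl.sleep(.3)
ctrl.command_gripper(0.0);print(ctrl.current_grip_width(),fz(8)[0])
p=[.5698,.0611]
for z,v in((.215,.018),(.235,.015),(.263,.03)):
    ctrl.move_l([*p,z],vel=v);print(z,ctrl.current_t(),fz(8)[0],flush=True)
s=ctrl.read_camera("side");cv2.imwrite("pics/f.png",cv2.resize(s[130:250,260:400],(700,600),interpolation=2))
E
```

```text
0.1285231646386077 [-0.0296  0.4268 -0.0525]
0.215 29.7 [ 0.2535  0.9464 -4.4402]
0.235 31.3167 [-0.0996  0.1766 -7.0996]
0.263 32.5333 [ 0.4601  0.263  -7.1466]
```

View pics/f.png

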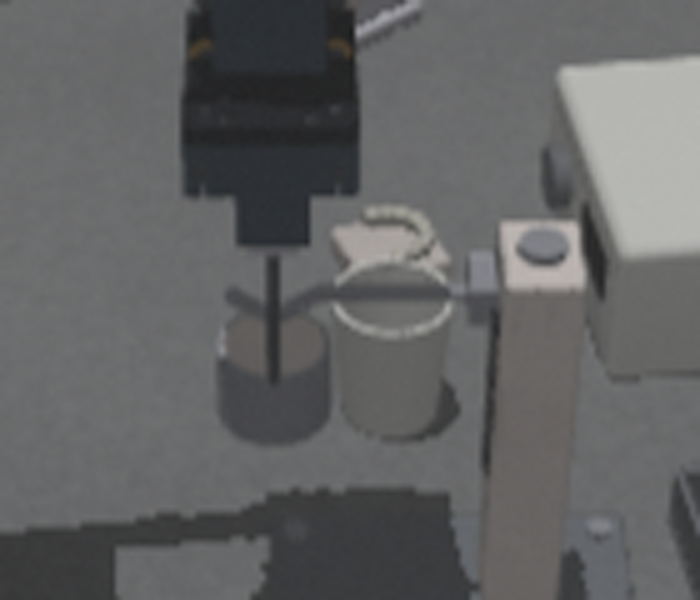

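```bash
python3 - <<'E'
from h import *
ctrl.move_l([.4953,.0699,.263],vel=.06)
ctrl.move_l([.5087,-.2155,.21],vel=.12)
ctrl.move_l([.5087,-.2155,.135],vel=.06);ctrl.sleep(.3)
print(ctrl.current_t(),fz(8)[0])
cv2.imwrite("pics/g.png",np.hstack([cv2.resize(ctrl.read_camera("side")[250:400,230:380],(400,400)),cv2.resize(ctrl.read_camera("top")[200:360,300:460],(400,400))]))
E
```

```text
38.3917 [-0.1413 -0.076  -6.9665]
```

View pics/g.png

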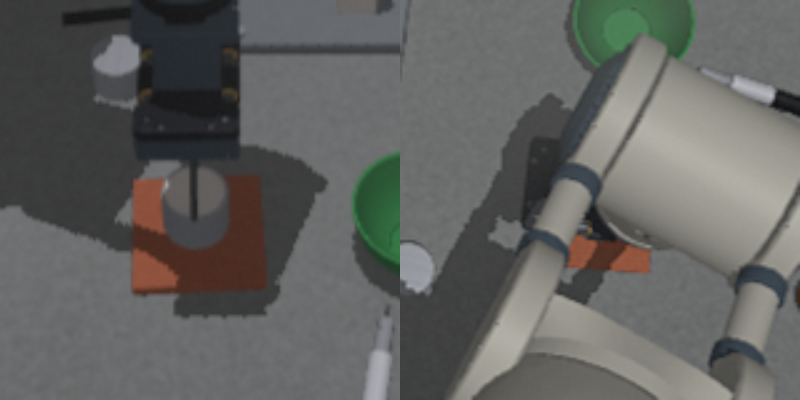

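The ring hovers over the tile, centred left to right (column 195 of 133–265). I'll set it down with a contact stop.

```bash
python3 - <<'E'
from h import *
r=ctrl.move_l([.5087,-.2155,.119],vel=.01,contact_N=3);z=ctrl.current_tool_pos();print(r,z,fz(10)[0])
ctrl.command_gripper(1.0);ctrl.sleep(.2)
ctrl.move_l([.5087,-.2155,.22],vel=.1)
ctrl.goto([.45,.25,.30],R(-7))
print(ctrl.current_t(),ctrl.current_tool_pos())
s=ctrl.read_camera("side");t=ctrl.read_camera("top");cv2.imwrite("pics/s1.png",s);cv2.imwrite("pics/t1.png",t)
cv2.imwrite("pics/i.png",np.hstack([cv2.resize(s[250:370,240:360],(400,400),interpolation=2),cv2.resize(t[230:330,330:430],(400,400),interpolation=2)]))
E
```

```text
True [ 0.5086 -0.2155  0.1244] [-1.2256  0.0267  7.361 ]
44.125 [0.4504 0.2493 0.2998]
```

View pics/i.png

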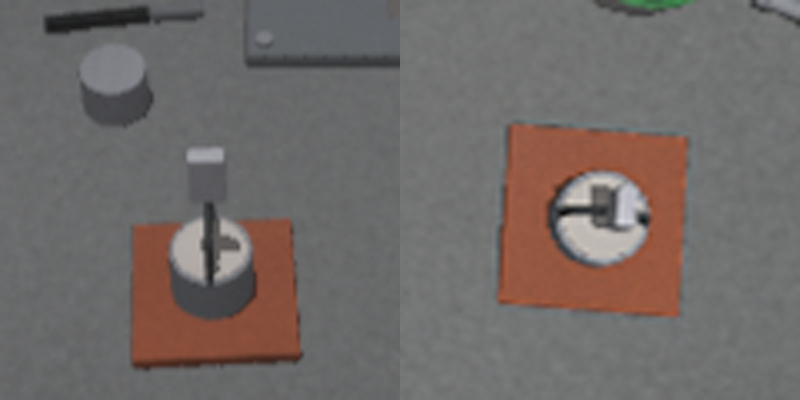

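View pics/s1.png

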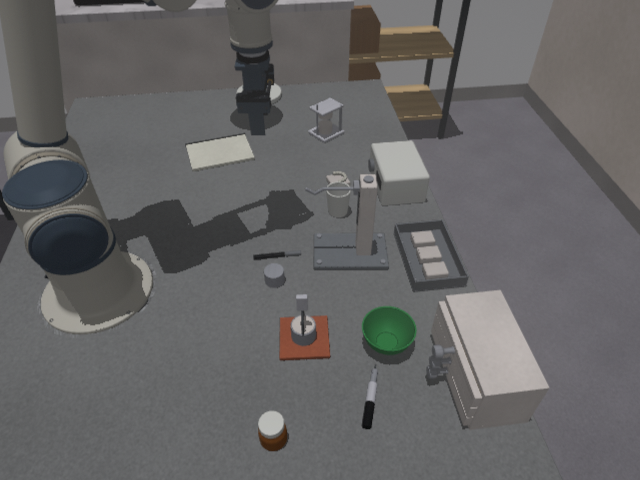

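```bash
python3 - <<'E'
from h import *
print(onz("top",(379.6,284.1),.056))
ctrl.sign_off()
E
```

```text
[ 0.5069 -0.2134  0.056 ]
the job is handed in; nothing more can be done
```

I weighed the ring on the hook and stood it upright on the firing tile. The job was handed in at about 44 s of the 72 s allowed; no verdict is reported.

- **Weighing:** The wrist force when I lifted it gave about 7.06 N, or 0.72 kg. I lowered the bail into the dip until the hand carried only about 0.1 N, then let go. It hung free for about 2.7 s. Two pictures 0.85 s apart matched, and the force on the hand was about 0.
- **Sideways push before letting go:** My first try at easing the sideways force overshot, reaching about 5.6 N on the hand. I corrected it with smaller steps; about 0.9 N (x) and 0.6 N (y) were left when I let go. I could not read the hook's speed directly; every move of the loaded hook was at 18 mm/s mean or slower.
- **Setting down:** The contact stop tripped at the expected height, and the hand read about 7.4 N upward just before I let go.
- **Last checks:** The ring stands upright about 2 mm from the tile's centre. The hook looks back at its top, the other objects look where they were, and the open hand is well clear.

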